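Unpile the tape rolls into their trays

ROBOT

A 7-joint arm with a two-finger parallel gripper is mounted at the origin on a cart in front of the work surface, level with it; the furniture and walls round the work are solid. World frame = base frame: x ahead of the robot, y to its left, z up, the work surface at z = 0. Lengths are in mm, angles in rad, forces in N, time in s.
With the tool pointing down it reaches from about 400 to 850 mm from the base axis. Payload 10.4 kg.
Tool frame: the origin (TCP) lies on the centre line of the jaws, within the pads' length; the fingertips stand 19 mm ahead of it and the grasp point (between the pads) is the TCP; z points along the fingers, y is the direction in which the jaws open and shut (so a half turn about z gives the same grasp; the last joint's range is limited). The gripper opens to 85 mm and grips with 20 to 120 N. Pads are 22 mm wide; open, the fingers measure 114 mm over their backs; the gripper's body (76 mm by 85 mm) begins 54 mm behind the grasp point. The pads swing forward as they close: fully open they stand 13 mm farther back than shut.
Start: joints at [1.297, 0.332, -0.065, 1.46, 0.022, 1.35, -0.088], TCP at [155.132, -605.461, 250.338] pointing down, gripper open.
Joint ranges: [-2.6, 2.6], [-0.5, 2.12], [-1.47, 1.34], [0.16, 2.42], [-1.27, 4.41], [0.06, 2.06], [-2.6, 2.6]. Speed limits (rad/s): [2.22, 2.22, 2.79, 2.79, 3.14, 3.14, 3.14].

INTERFACE

Orientations are given as a unit quaternion [w, x, y, z].
In Python, from bench import status, cams, bot gives the robot as it stands. The module is installed in compiled form; this text tells all that it offers.
- The arm moves only by the tool move_arm, never from a script. Its argument "moves" is text: rows parted by semicolons, each of 7 numbers parted by spaces: the turn, a rotation vector about the tool's x, y, z each as a share of 0.1 rad, from -1 to 1, then the shift along the tool's x, y, z each as a share of 40 mm, from -1 to 1, then the opening, from 0 (shut) to 1 (fully open). A call has exactly 5 rows; each row shifts and turns the commanded pose from where the row before left it, along the tool's axes as they then stand; what a row does not reach is not made up. A row lasts 1/10 s, in which the tool goes at most 50 mm and 8.59 degrees, less where a joint would pass 70% of its speed; a pose out of reach is approached as far as the arm can. A call with a number of a shift or a turn outside -1 to 1 is refused whole. A call with a gripper value outside its range is refused whole. The fingers move at their own pace and stop on an object; the grip force is fixed at half the most. Time passes only in rows, so rows that do not move let the fingers close, or fill a call up. It gives the time, the measured TCP pose, the force and the opening at its end, in the units of the state.
- status.read_state(): the state, without advancing time (a new reading comes with each control period).
- cams.capture(name): name is "scene" or "top" or "wrist"; returns a dict with "pixels" (384x512x3 uint8, red, green, blue), "intrinsics" (3x3 intrinsics, pixels), "R" (3x3) and "t" (3): a world point X has camera coordinates R X + t; the wrist camera has in their place "mount" (4x4, takes a point from camera to tool coordinates, whose origin is the TCP and whose axes are the flange's). Camera axes: x right, y down, z forward; pixel columns grow to the right and rows downward; lengths in mm; the calibration is good to about 2 mm. A picture is of the moment at which its call begins: read the wrist's pose just before it. There is no depth.
- bot.job_done(): hands the job in, once; it reports no verdict.
Trained networks look in a picture, given as the dict that the camera call returned (one of the last four; its "shot" number tells which), for a name from the list of things; names that differ only in an ending like _2 or _b are one class to them, and where a whole thing is asked for, a point or a joint stands for the part that bears it (a point fixed in the world has none). Each returns a list of dicts, best first, with "confidence" (0 to 1); they miss things now and then, are a little off and sometimes report something else, mostly with a low value. They report only what shows in the picture. A call takes as long as a camera call. They do not tell look-alikes from the thing itself.
- cams.look_for(picture, thing): "extent" ([left, top, width, height] in pixels, round what is visible of it).
The state is a dict: "clock": time; "q": joint angles; "qd": joint speeds; "joint_efforts": joint torques, N m; "tcp_pos": TCP position; "orientation": TCP orientation; "wrist_force": force on the tool from outside, world axes, zero at the start; "torque": the same for the moment, N m; "gripper_width": opening from 0.0 (shut) to 1.0 (fully open).
Only numpy, scipy, OpenCV 4.12 (cv2) and the standard library are available. Lean on these libraries where they do the work, as an engineer would, in place of code of your own. Each camera call takes 0.05 s, during which the arm holds its last target. There are 200 camera calls.

TASK

Take the pile of four tape rolls apart from the top down, one roll after another, and lay each roll flat, the same way up, inside the round wooden tray of its own size: the smallest roll in the smallest tray, and so on up to the biggest roll in the biggest tray. Leave the stapler and the red bowl where they are.

Things in the scene. Friction and masses are not known exactly. Their poses are not given: they have to be found in the camera images.
- roll_huge: the biggest roll: brown packing tape, outer diameter 106 mm, 40 mm high, core hole 48 mm across (wall 29 mm); bottom of the pile, stands on the table. Origin: centre of its underside; z up along its axis.
- roll_large: the second biggest roll: thin flat roll of blue tape, outer diameter 80 mm, 19 mm high, core hole 50 mm across (wall about 15 mm); lies on roll_huge. Origin: centre of its underside; z up along its axis.
- roll_medium: the third biggest roll: grey cloth tape, outer diameter 64 mm, 22 mm high, core hole 24 mm across; lies on roll_large. Origin: centre of its underside; z up along its axis.
- roll_small: the smallest roll: narrow white paper tape, outer diameter 38 mm, 30 mm high, core hole 14 mm across; top of the pile, on roll_medium. Origin: centre of its underside; z up along its axis.
- tray_huge: the biggest of four round, shallow, dark wooden trays, fixed to the table: inside diameter 122 mm, outside 136 mm, rim top 9 mm above the table, inner floor 4 mm above the table (rim 5 mm above the floor). Origin: centre of its underside; z up. roll_huge belongs in it.
- tray_large: the second biggest of four round, shallow, dark wooden trays, fixed to the table: inside diameter 96 mm, outside 110 mm, rim top 9 mm above the table, inner floor 4 mm above the table (rim 5 mm above the floor). Origin: centre of its underside; z up. roll_large belongs in it.
- tray_medium: the third biggest of four round, shallow, dark wooden trays, fixed to the table: inside diameter 80 mm, outside 94 mm, rim top 9 mm above the table, inner floor 4 mm above the table (rim 5 mm above the floor). Origin: centre of its underside; z up. roll_medium belongs in it.
- tray_small: the smallest of four round, shallow, dark wooden trays, fixed to the table: inside diameter 54 mm, outside 68 mm, rim top 9 mm above the table, inner floor 4 mm above the table (rim 5 mm above the floor). Origin: centre of its underside; z up. roll_small belongs in it.
- stapler: red and grey stapler lying among the work, 34x136x48 mm, long along its y; origin at the centre of its underside. To be left alone.
- red_bowl: small open red mixing bowl, 97 mm across, 56 mm high, standing among the work; origin at the centre of its underside. To be left alone.
Not all that is in view belongs to the job. Of the things shaped like the roll_small, the white one is meant.

How it is judged (in metres and radians):
On the way, in this order (a step that is already met when the one before it is completed fails the run):
1. roll_small lies in tray_small and is let go (horizontal distance between roll_small and tray_small below 0.012 m and z of roll_small in the frame of tray_small between 0.001 and 0.0075 m and angle between roll_small's own z axis and vertical below 0.06 rad and contact force between roll_small and the fingers below 0.1 N), for 0.2 s.
2. roll_medium lies in tray_medium and is let go (horizontal distance between roll_medium and tray_medium below 0.012 m and z of roll_medium in the frame of tray_medium between 0.001 and 0.0075 m and angle between roll_medium's own z axis and vertical below 0.06 rad and contact force between roll_medium and the fingers below 0.1 N), for 0.2 s.
3. roll_large lies in tray_large and is let go (horizontal distance between roll_large and tray_large below 0.012 m and z of roll_large in the frame of tray_large between 0.001 and 0.0075 m and angle between roll_large's own z axis and vertical below 0.06 rad and contact force between roll_large and the fingers below 0.1 N), for 0.2 s.
4. roll_huge lies in tray_huge and is let go (horizontal distance between roll_huge and tray_huge below 0.012 m and z of roll_huge in the frame of tray_huge between 0.001 and 0.0075 m and angle between roll_huge's own z axis and vertical below 0.06 rad and contact force between roll_huge and the fingers below 0.1 N), for 0.2 s.
At the end, for the whole second after the job is handed in: Every roll lies flat (within 0.06 rad), the same way up as at the start, on the floor of the tray of its own size (underside within about 3 mm of the tray's floor, centre within 12 mm of the tray's centre), released and at rest (all of step 1 and all of step 2 and all of step 3 and all of step 4 and linear speed of each of roll_small, roll_medium, roll_large, roll_huge below 0.02 m/s); the robot touches nothing.
It fails at once if the stapler is shifted by more than 20 mm (distance of stapler from where it was at the start of the episode above 0.02 m).
It fails at once if the red bowl is shifted by more than 20 mm (distance of red_bowl from where it was at the start of the episode above 0.02 m).
It also fails if it takes over 115 s, if anything falls off the work surface, if the arm or the gripper's body presses on something with over 40 N, if the wrist force passes 120 N, or if a joint passes its speed limit or range.

## Working session

There is one attempt and no reset: what is moved stays moved. The work goes in short steps, Python scripts to look and compute and a tool call to move; the robot and the scene stay as the last step left them, time stands still between calls to the robot, and variables do not carry over. Pictures are saved under pics/ and viewed, about 12 in all and at most 16, crops included, and the job is handed in when it is done.

Besides the shell and the picture viewer there is one more tool, called after "Emit:" as name(argument=value, ...) on one line, values as JSON. move_arm: Moves the arm, as the interface text tells. Shift numbers are shares of 40 mm and turn numbers shares of 0.1 rad, none past 1 either way. Its arguments: {"type":"object","properties":{"moves":{"type":"string"}},"required":["moves"]}

```bash
mkdir -p pics; python3 - <<'E'
from bench import status, cams
import cv2,numpy as np
s=status.read_state();print({k:np.round(v,3) for k,v in s.items()})
ims=[]
for n in("top","scene"):
    p=cams.capture(n);print(n,np.round(p["intrinsics"],1).tolist(),np.round(p["R"],4).tolist(),np.round(p["t"],1))
    np.savez(f"{n}0.npz",**{k:p[k] for k in("pixels","intrinsics","R","t")})
    for th in "roll_huge roll_large roll_medium roll_small tray_huge tray_large tray_medium tray_small stapler red_bowl".split():
        print(th,[(np.round(d["extent"]).tolist(),round(d["confidence"],2)) for d in cams.look_for(p,th)[:3]])
    cv2.imwrite(f"pics/{n}0.png",p["pixels"][:,:,::-1])
E
```

```text
{'clock': np.float64(0.0), 'q': array([ 1.297,  0.333, -0.065,  1.461,  0.022,  1.35 , -0.089]), 'qd': array([-0.001,  0.001, -0.001, -0.001, -0.001, -0.   , -0.001]), 'joint_efforts': array([-0.0000e+00, -6.2544e+01,  5.0000e-02, -3.9161e+01,  1.6000e-02,
        1.0000e-02, -0.0000e+00]), 'tcp_pos': array([ 155.036, -605.098,  249.502]), 'orientation': array([-0.001,  0.992,  0.125, -0.   ]), 'wrist_force': array([ 0.865, -0.415, -0.639]), 'torque': array([-0.033,  0.005,  0.019]), 'gripper_width': np.float64(1.003)}
top [[431.3, 0.0, 244.4], [0.0, 431.3, 195.7], [0.0, 0.0, 1.0]] [[-0.0067, -0.9999, 0.0139], [-0.9868, 0.0043, -0.1619], [0.1618, -0.0148, -0.9867]] [ 123.5  607.5 1118.5]
roll_huge [([236.0, 235.0, 41.0, 38.0], 0.76)]
roll_large [([243.0, 237.0, 26.0, 32.0], 0.75)]
roll_medium [([246.0, 241.0, 27.0, 24.0], 0.86)]
roll_small [([253.0, 244.0, 17.0, 15.0], 0.6), ([328.0, 139.0, 14.0, 14.0], 0.57), ([167.0, 210.0, 11.0, 14.0], 0.5)]
tray_huge [([200.0, 168.0, 48.0, 45.0], 0.79)]
tray_large [([327.0, 168.0, 40.0, 36.0], 0.72), ([237.0, 235.0, 41.0, 42.0], 0.71)]
tray_mediu
[... 447 characters left out ...]
, 38.0, 64.0], 0.44)]
roll_large [([196.0, 226.0, 34.0, 25.0], 0.85)]
roll_medium [([197.0, 220.0, 30.0, 28.0], 0.66), ([227.0, 179.0, 51.0, 36.0], 0.48)]
roll_small [([196.0, 220.0, 30.0, 22.0], 0.7), ([190.0, 166.0, 18.0, 17.0], 0.69), ([201.0, 210.0, 22.0, 19.0], 0.57)]
tray_huge [([227.0, 174.0, 52.0, 40.0], 0.83), ([198.0, 220.0, 30.0, 24.0], 0.43)]
tray_large [([325.0, 260.0, 53.0, 44.0], 0.56)]
tray_medium [([281.0, 213.0, 36.0, 31.0], 0.56)]
tray_small [([167.0, 196.0, 25.0, 18.0], 0.71), ([198.0, 218.0, 30.0, 28.0], 0.36), ([196.0, 227.0, 35.0, 26.0], 0.34)]
stapler [([245.0, 256.0, 37.0, 66.0], 0.86)]
red_bowl [([139.0, 141.0, 37.0, 31.0], 0.68), ([186.0, 226.0, 48.0, 42.0], 0.31)]
```

```bash
cat > h.py <<'E'
import numpy as np,cv2
from scipy.spatial.transform import Rotation as Rn
def ray(K,R,t,uv,z):
    d=R.T@np.linalg.solve(K,[uv[0],uv[1],1.]); c=-R.T@t
    return c+d*(z-c[2])/d[2]
def toolR(s): q=s["orientation"]; return Rn.from_quat([q[1],q[2],q[3],q[0]]).as_matrix()
def pix(p,X): c=p["R"]@np.array(X,float)+p["t"]; c=p["intrinsics"]@c; return c[:2]/c[2]
E
python3 - <<'E'
from h import *
p=np.load("top0.npz");K,R,t=p["intrinsics"],p["R"],p["t"]
im=p["pixels"][120:300,100:380,::-1]
cv2.imwrite("pics/top_z.png",cv2.resize(im,None,fx=2.8,fy=2.8,interpolation=cv2.INTER_CUBIC))
q=np.load("scene0.npz");im=q["pixels"][130:330,120:390,::-1]
cv2.imwrite("pics/sc_z.png",cv2.resize(im,None,fx=2.9,fy=2.9,interpolation=cv2.INTER_CUBIC))
for n,e,z in[("huge",(236,235,41,38),40),("large",(243,237,26,32),59),("med",(246,241,27,24),81),("small",(253,244,17,15),111),("t_huge",(200,168,48,45),9),("t_large",(327,168,40,36),9),("t_med",(270,168,31,33),9),("t_small",(181,241,28,27),9),("stap",(293,239,48,23),24),("bowl",(113,221,36,35),40)]:
    print(n,ray(K,R,t,(e[0]+e[2]/2,e[1]+e[3]/2),z).round(0))
E
```

```text
huge [452.  89.  40.]
large [454.  91.  59.]
med [453.  83.  81.]
small [456.  79. 111.]
t_huge [630. 176.   9.]
t_large [ 641. -170.    9.]
t_med [646.   3.   9.]
t_small [452. 256.   9.]
stap [461. -76.  24.]
bowl [495. 424.  40.]
```

View pics/top_z.png

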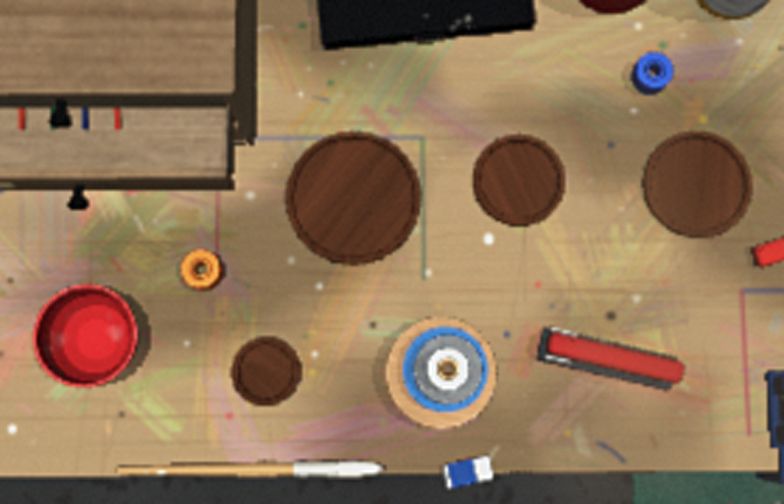

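View pics/sc_z.png

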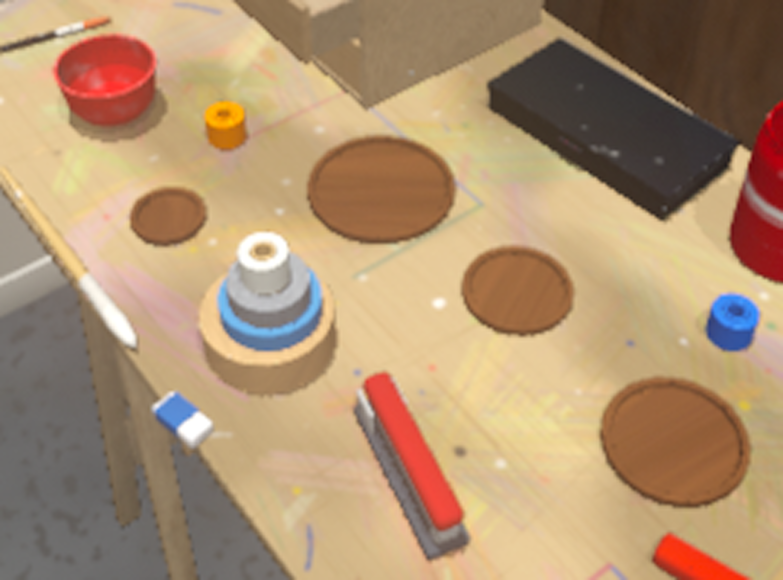

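```bash
cat > fit.py <<'E'
from h import *
from scipy.optimize import minimize
def rend(p,x,y,r,z0,z1):
    a=np.linspace(0,2*np.pi,60); pts=[]
    for z in(z0,z1): pts+= [pix(p,(x+r*np.cos(b),y+r*np.sin(b),z)) for b in a]
    m=np.zeros(p["pixels"].shape[:2],np.uint8)
    h=cv2.convexHull(np.array(pts,np.float32))
    S=4;M=np.zeros((384*S,512*S),np.uint8)
    cv2.fillPoly(M,[np.int32(h*S+S/2)],255)
    return cv2.resize(M,(512,384),interpolation=cv2.INTER_AREA)/255.
def fit(p,mask,x,y,r,z0,z1):
    f=lambda v:np.abs(rend(p,v[0],v[1],r,z0,z1)-mask).sum()
    o=minimize(f,[x,y],method="Nelder-Mead",options=dict(initial_simplex=[[x,y],[x+6,y],[x,y+6]],xatol=.1))
    return o.x.round(1),round(o.fun/mask.sum(),2)
def comp(m,uv):
    n,l,s,c=cv2.connectedComponentsWithStats(m.astype(np.uint8))
    b=[i for i in range(1,n) if s[i][0]-2<=uv[0]<=s[i][0]+s[i][2]+2 and s[i][1]-2<=uv[1]<=s[i][1]+s[i][3]+2]
    if not b: return m*0.
    i=max(b,key=lambda k:s[k][4]); cs,_=cv2.findContours((l==i).astype(np.uint8),cv2.RETR_EXTERNAL,cv2.CHAIN_APPROX_NONE)
    o=np.zeros(m.shape,np.uint8);cv2.drawContours(o,cs,-1,1,-1);return o.astype(float)
E
python3 - <<'E'
from fit import *
T=dict(huge=(630,176,68),large=(641,-170,55),med=(646,3,47),small=(452,256,34))
for n in("top","scene"):
    p=dict(np.load(n+"0.npz")); H=cv2.cvtColor(p["pixels"],cv2.COLOR_RGB2HSV).astype(int);h,s,v=H[...,0],H[...,1],H[...,2]
    for k,(x,y,r) in T.items():
        m=comp((v<135)&(s>80)&(h<20),pix(p,(x,y,5))); print(n,"tray",k,m.sum(),fit(p,m,x,y,r,0,9) if m.sum()>50 else "")
    ms=dict(large=((h>95)&(h<120)&(s>100),454,86,40,40,59),small=((s<40)&(v>160),456,79,19,81,111))
    for k,(mm,x,y,r,z0,z1) in ms.items():
        m=comp(mm,pix(p,(x,y,z1)));
        # blue hull incl. upper rolls only in top
        print(n,k,m.sum(),fit(p,m,x,y,r,z0,z1) if m.sum()>50 else "")
    print([ (q,H[int(pix(p,q)[1]),int(pix(p,q)[0])].tolist()) for q in((630,176,4),(456,105,81),(456,92,111),(456,35+98,40))])
E
```

```text
top tray huge 57843.0 (array([1011.7,  -20.3]), np.float64(0.97))
top tray large 57843.0 (array([1000.4, -461.6]), np.float64(0.98))
top tray med 57843.0 (array([1023.7, -247.1]), np.float64(0.99))
top tray small 499.0 (array([459.4, 256.2]), np.float64(0.04))
top large 708.0 (array([458.3,  83.8]), np.float64(0.05))
top small 179.0 (array([456.5,  83.4]), np.float64(0.11))
[((630, 176, 4), [10, 155, 89]), ((456, 105, 81), [105, 17, 118]), ((456, 92, 111), [18, 94, 160]), ((456, 133, 40), [16, 116, 215])]
scene tray huge 41019.0 (array([1014.5, 2163.7]), np.float64(1.0))
scene tray large 80.0 (array([2631.7, 1024.4]), np.float64(1.0))
scene tray med 41019.0 (array([1229.5,  -88.3]), np.float64(0.99))
scene tray small 0.0 
scene large 190.0 (array([463.7,  91.6]), np.float64(4.02))
scene small 583.0 (array([450.6,  70.6]), np.float64(0.38))
[((630, 176, 4), [13, 149, 152]), ((456, 105, 81), [30, 1, 255]), ((456, 92, 111), [24, 15, 255]), ((456, 133, 40), [120, 1, 189])]
```

```bash
python3 - <<'E'
from fit import *
T=dict(huge=(630,176,68),large=(641,-170,55),med=(646,3,47),small=(459,256,34))
for n,vt in(("top",135),("scene",175)):
    p=dict(np.load(n+"0.npz")); H=cv2.cvtColor(p["pixels"],cv2.COLOR_RGB2HSV).astype(int);h,s,v=H[...,0],H[...,1],H[...,2]
    W=(v<vt)&(s>70)&(h<22)
    for k,(x,y,r) in T.items():
        c=pix(p,(x,y,5)); win=np.zeros(W.shape,bool);a,b=np.int32(c);w=36;win[b-w:b+w,a-w:a+w]=1
        m=comp(cv2.morphologyEx((W&win).astype(np.uint8),cv2.MORPH_OPEN,np.ones((3,3))),c); print(n,"tray",k,m.sum(),fit(p,m,x,y,r,0,9) if m.sum()>50 else "")
    sm=comp((s<60)&(v>(160 if n=="top" else 200)),pix(p,(456,83,111)))
    # medium: grey
    for k,mm,x,y,r,z0,z1 in(("large",(h>95)&(h<120)&(s>90),457,84,40,40,59),("medium",(s<70),457,84,32,59,81),("huge",None,457,87,53,0,40)):
        if mm is None: continue
        c=pix(p,(x,y,z1));win=np.zeros(W.shape,bool);a,b=np.int32(c);win[b-25:b+25,a-25:a+25]=1
        m=comp(mm&win,c); print(n,k,m.sum(),fit(p,m,x,y,r,z0,z1) if m.sum()>50 else "")
    print(n,"small",fit(p,sm,456,83,19,81,111),sm.sum())
E
```

```text
top tray huge 1866.0 (array([630.5, 172.4]), np.float64(0.02))
top tray large 1471.0 (array([ 644.6, -175.9]), np.float64(0.18))
top tray med 872.0 (array([648.9,   4.6]), np.float64(0.03))
top tray small 498.0 (array([459.1, 256.3]), np.float64(0.04))
top large 711.0 (array([458.3,  83.9]), np.float64(0.05))
top medium 464.0 (array([457.5,  82.3]), np.float64(0.08))
top small (array([456.6,  83.4]), np.float64(0.11)) 179.0
scene tray huge 1507.0 (array([631.9, 169.2]), np.float64(0.06))
scene tray large 1847.0 (array([ 644.3, -178.1]), np.float64(0.03))
scene tray med 924.0 (array([649.6,   3.2]), np.float64(0.09))
scene tray small 417.0 (array([459.5, 254.6]), np.float64(0.12))
scene large 283.0 (array([459.6,  83.1]), np.float64(2.43))
scene medium 790.0 (array([459.3,  83.1]), np.float64(0.16))
scene small (array([468.4, 102.1]), np.float64(0.75)) 204.0
```

Emit:
move_arm(moves="0 0 0.84 0 0 -0.5 1; 0 0 0.84 0 -1 0 1; 0 0 0.83 0 -1 0 1; 0 0 0 0 -1 0 1; 0 0 0 0.5 -1 0 1")

```text
clock: 1.6
tcp_pos: [163.0, -445.2, 270.4]
orientation: [0.0, 1.0, -0.002, -0.0]
wrist_force: [0.4, 0.6, 0.7]
gripper_width: 1.0
```

Emit:
move_arm(moves="0 0 0 1 -0.6 0 1; 0 0 0 1 -0.6 0 1; 0 0 0 1 -0.6 0 1; 0 0 0 1 -0.6 0 1; 0 0 0 1 -0.6 0 1")

```text
clock: 2.1
tcp_pos: [366.6, -325.0, 270.7]
orientation: [0.0, 1.0, -0.0, 0.0]
wrist_force: [0.8, -1.1, 0.3]
gripper_width: 1.0
```

Emit:
move_arm(moves="0 0 0 0.2 -1 0 1; 0 0 0 0.2 -1 0 1; 0 0 0 0.2 -1 0 1; 0 0 0 0.2 -1 0 1; 0 0 0 0.2 -1 0 1")

```text
clock: 2.6
tcp_pos: [405.3, -124.5, 270.5]
orientation: [0.0, 1.0, -0.0, 0.0]
wrist_force: [0.9, -1.1, -0.3]
gripper_width: 1.001
```

Emit:
move_arm(moves="0 0 0 0.25 -1 0 1; 0 0 0 0.25 -1 0 1; 0 0 0 0.25 -1 0 1; 0 0 0 0.25 -1 0 1; 0 0 0 0 0 0 1")

```text
clock: 3.1
tcp_pos: [445.8, 39.4, 270.9]
orientation: [-0.001, 1.0, 0.004, 0.001]
wrist_force: [-0.4, -1.3, -0.2]
gripper_width: 0.997
```

```bash
python3 - <<'E'
from h import *
from bench import status,cams
s=status.read_state();p=cams.capture("wrist");print(s["tcp_pos"],s["q"].round(2),p["mount"].round(3).tolist(),p["intrinsics"].round(1).tolist())
cv2.imwrite("pics/w1.png",p["pixels"][:,:,::-1])
E
```

```text
[445.75483277  39.39596112 270.85583075] [ 0.64 -0.05 -0.79  1.84 -0.04  1.34 -1.7 ] [[0.001, -0.954, -0.3, 76.394], [1.0, 0.001, -0.001, -0.065], [0.001, -0.3, 0.954, -123.961], [0.0, 0.0, 0.0, 1.0]] [[317.7, 0.0, 255.3], [0.0, 317.7, 192.4], [0.0, 0.0, 1.0]]
```

View pics/w1.png

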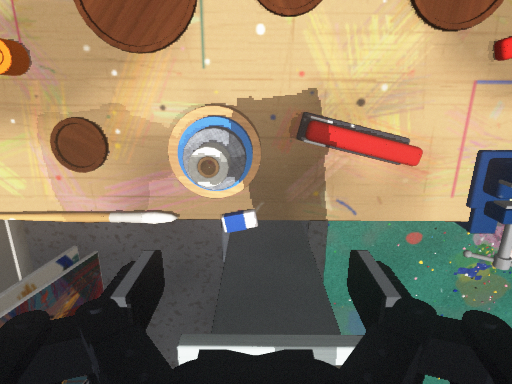

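```bash
cat >> h.py <<'E'
def wr(p,s,uv,z):
    Rt=toolR(s);M=p["mount"];d=Rt@M[:3,:3]@np.linalg.solve(p["intrinsics"],[uv[0],uv[1],1.]);c=s["tcp_pos"]+Rt@M[:3,3]
    return (c+d*(z-c[2])/d[2]).round(1)
def wcam(p,s):
    Rt=toolR(s);M=p["mount"];A=Rt@M[:3,:3];c=s["tcp_pos"]+Rt@M[:3,3]
    return dict(pixels=p["pixels"],intrinsics=p["intrinsics"],R=A.T,t=-A.T@c)
E
python3 - <<'E'
from fit import *
from bench import status,cams
s=status.read_state();p=cams.capture("wrist");P=wcam(p,s)
print("small",wr(p,s,(208,166),111),"tray_s",wr(p,s,(79,144),9))
H=cv2.cvtColor(p["pixels"],cv2.COLOR_RGB2HSV).astype(int);h,sa,v=H[...,0],H[...,1],H[...,2]
m=comp((h>95)&(h<120)&(sa>90),pix(P,(458,83,59)));print(m.sum(),fit(P,m,458,83,40,40,59))
m=comp((v<135)&(sa>70)&(h<22),(79,144));print(m.sum(),fit(P,m,459,256,34,0,9))
m=comp((v<75),(208,162)) # not used
E
```

```text
small [457.7  80.  111. ] tray_s [461.  251.3   9. ]
1144.0 (array([458.3,  83.9]), np.float64(2.93))
2535.0 (array([459.4, 256.3]), np.float64(0.05))
```

Emit:
move_arm(moves="0 0 0 0.29 -0.5 0.5 1; 0 0 0 0 -0.57 1 1; 0 0 0 0 0 1 1; 0 0 0 0 0 0.5 1; 0 0 0 0 0 0 1")

```text
clock: 3.7
tcp_pos: [455.1, 74.9, 147.7]
orientation: [0.0, 1.0, -0.001, -0.003]
wrist_force: [-0.4, -0.6, 0.7]
gripper_width: 1.0
```

```bash
python3 - <<'E'
from fit import *
from bench import status,cams
s=status.read_state();p=cams.capture("wrist")
print(s["tcp_pos"],s["orientation"].round(4))
cv2.imwrite("pics/w2.png",p["pixels"][:,:,::-1])
E
```

```text
[455.14296293  74.88947732 147.72420343] [ 2.0e-04  1.0e+00 -9.0e-04 -2.6e-03]
```

View pics/w2.png

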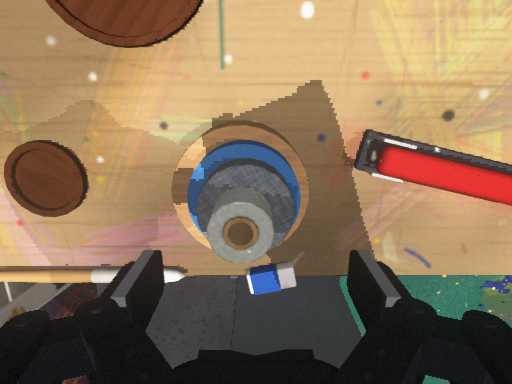

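```bash
python3 - <<'E'
from h import *
from bench import status,cams
s=status.read_state();p=cams.capture("wrist");P=wcam(p,s)
print(s["tcp_pos"],wr(p,s,(241,233),111),wr(p,s,(244,194),59),wr(p,s,(241,189),40))
E
```

```text
[456.3108482   75.29576236 149.6913683 ] [457.6  83.5 111. ] [463.7  83.6  59. ] [461.6  86.6  40. ]
```

Emit:
move_arm(moves="0 0 0 0.05 -0.15 0.5 1; 0 0 0 0 0 0.4 1; 0 0 0 0 0 0 1; 0 0 0 0 0 0 1; 0 0 0 0 0 0 1")

```text
clock: 4.3
tcp_pos: [459.9, 82.4, 115.8]
orientation: [0.0, 1.0, -0.0, 0.001]
wrist_force: [0.9, -0.2, 0.9]
gripper_width: 1.0
```

Emit:
move_arm(moves="0 0 0 -0.05 -0.02 0.1 1; 0 0 0 0 0 0 0; 0 0 0 0 0 0 0; 0 0 0 0 0 0 0; 0 0 0 0 0 0 0")

```text
clock: 4.8
tcp_pos: [457.2, 83.4, 110.8]
orientation: [0.0, 1.0, -0.0, 0.0]
wrist_force: [-1.2, -0.2, 1.2]
gripper_width: 0.39
```

Emit:
move_arm(moves="0 0 0 0 0 0 0; 0 0 0 0 0 0 0; 0 0 0 0 0 0 0; 0 0 0 0 0 -0.3 0; 0 0 0 0 0 -0.7 0")

```text
clock: 5.3
tcp_pos: [455.6, 83.2, 149.7]
orientation: [-0.0, 1.0, 0.0, -0.002]
wrist_force: [0.7, -0.7, 0.3]
gripper_width: 0.388
```

Emit:
move_arm(moves="0 0 0 0.05 -0.87 0 0; 0 0 0 0 -0.87 0 0; 0 0 0 0 -0.87 0 0; 0 0 0 0 -0.87 0.3 0; 0 0 0 0 -0.84 0.5 0")

```text
clock: 5.8
tcp_pos: [459.9, 257.9, 119.6]
orientation: [-0.0, 1.0, -0.0, 0.001]
wrist_force: [1.1, -0.3, 0.6]
gripper_width: 0.386
```

```bash
python3 - <<'E'
from h import *
from bench import status,cams
s=status.read_state();p=cams.capture("wrist")
print(s["tcp_pos"],s["gripper_width"],s["q"].round(2))
cv2.imwrite("pics/w3.png",p["pixels"][:,:,::-1])
E
```

```text
[459.89325667 257.89814385 119.6480849 ] 0.38611299532921833 [ 0.18  0.37 -0.9   1.84  0.33  1.09 -2.42]
```

View pics/w3.png

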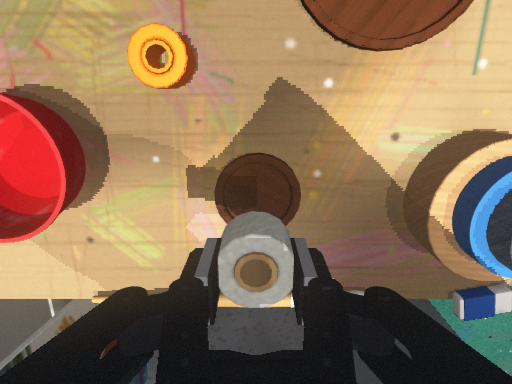

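Emit:
move_arm(moves="0 0 0 0 0.04 0.8 0; 0 0 0 0 0 0.8 0; 0 0 0 0 0 0.3 0; 0 0 0 0 0 0.1 0; 0 0 0 0 0 0 0")

```text
clock: 6.35
tcp_pos: [459.3, 254.7, 39.1]
orientation: [-0.0, 1.0, -0.0, 0.0]
wrist_force: [0.7, 0.6, -0.1]
gripper_width: 0.39
```

```bash
python3 - <<'E'
from h import *
from bench import status,cams
s=status.read_state();p=cams.capture("wrist");
print(s["tcp_pos"],s["wrist_force"])
E
```

```text
[459.331623   254.74870292  39.08098503] [ 0.74375507  0.63097232 -0.09096198]
```

Lower the last ~4 mm, release, and rise.

Emit:
move_arm(moves="0 0 0 0 0 0.1 0; 0 0 0 0 0 0 0; 0 0 0 0 0 0.02 0; 0 0 0 0 0 0 0.55; 0 0 0 0 0 0 0.55")

```text
clock: 6.9
tcp_pos: [459.0, 254.6, 33.6]
orientation: [-0.0, 1.0, -0.0, 0.0]
wrist_force: [0.3, -0.4, 1.1]
gripper_width: 0.544
```

Emit:
move_arm(moves="0 0 0 0 0 0 0.55; 0 0 0 0 0 0 0.55; 0 0 0 0 0 -0.4 0.55; 0 0 0 0 0 -0.8 0.8; 0 0 0 0 0 -1 1")

```text
clock: 7.4
tcp_pos: [458.1, 254.4, 122.6]
orientation: [0.0, 1.0, 0.0, -0.001]
wrist_force: [0.9, 0.7, 0.4]
gripper_width: 0.869
```

```bash
python3 - <<'E'
from h import *
from bench import status,cams
s=status.read_state();p=cams.capture("wrist");
print(s["tcp_pos"],s["gripper_width"])
cv2.imwrite("pics/w4.png",p["pixels"][:,:,::-1])
E
```

```text
[458.07163968 254.42791504 122.559922  ] 0.8689699664978108
```

View pics/w4.png

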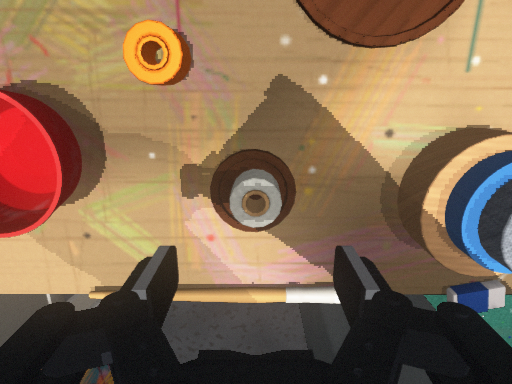

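Emit:
move_arm(moves="0 0 0 0 0.8 0 1; 0 0 0 0 0.9 0 1; 0 0 0 0 0.9 0 1; 0 0 0 0 0.9 0 1; 0 0 0 0 0.75 0 1")

```text
clock: 7.95
tcp_pos: [459.0, 82.8, 122.4]
orientation: [0.0, 1.0, -0.0, 0.001]
wrist_force: [0.1, 0.3, -0.2]
gripper_width: 1.002
```

Emit:
move_arm(moves="0 0 0 0 0 0.3 1; 0 0 0 0 0 0.3 1; 0 0 0 0 0 0 1; 0 0 0 0 0 0 1; 0 0 0 0 0 0 1")

```text
clock: 8.45
tcp_pos: [459.0, 85.7, 97.8]
orientation: [-0.0, 1.0, 0.001, 0.0]
wrist_force: [0.8, 0.5, 0.3]
gripper_width: 1.001
```

```bash
python3 - <<'E'
from h import *
from bench import status,cams
s=status.read_state();p=cams.capture("wrist");
print(s["tcp_pos"],s["gripper_width"])
cv2.imwrite("pics/w5.png",p["pixels"][:,:,::-1])
E
```

```text
[458.97508317  85.71447927  97.80802014] 1.0012457644996648
```

View pics/w5.png

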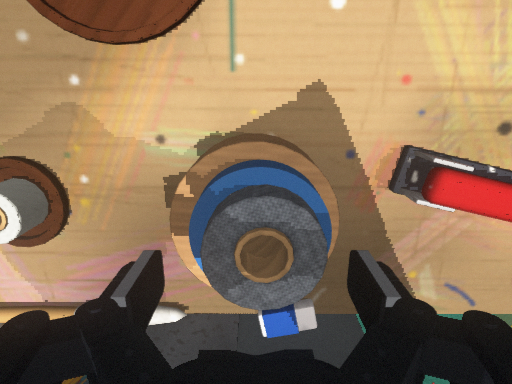

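Emit:
move_arm(moves="0 0 0 0 0.09 0 1; 0 0 0 0 0 0.44 1; 0 0 0 0 0 0 1; 0 0 0 0 0 0 0; 0 0 0 0 0 0 0")

```text
clock: 9.0
tcp_pos: [459.3, 81.1, 80.9]
orientation: [0.0, 1.0, -0.0, 0.0]
wrist_force: [-14.3, -2.2, 31.4]
gripper_width: 0.71
```

Emit:
move_arm(moves="0 0 0 0 0 0 0; 0 0 0 0 0 0 0; 0 0 0 0 0 0 0; 0 0 0 0 0 0 0; 0 0 0 0 0 0 0")

```text
clock: 9.5
tcp_pos: [459.3, 81.1, 81.3]
orientation: [0.0, 1.0, 0.0, 0.0]
wrist_force: [-5.2, -0.2, 12.8]
gripper_width: 0.71
```

Emit:
move_arm(moves="0 0 0 0 0 -0.2 0; 0 0 0 0 0 -0.5 0; 0 0 0 0 0 -0.5 0; 0 0 0 0 0 0 0; 0 0 0 0 0 0 0")

```text
clock: 10.0
tcp_pos: [459.2, 80.8, 128.3]
orientation: [0.0, 1.0, -0.0, 0.001]
wrist_force: [0.2, 0.1, -1.5]
gripper_width: 0.704
```

```bash
python3 - <<'E'
from h import *
from bench import status,cams
s=status.read_state();p=cams.capture("wrist");
print(s["tcp_pos"],s["gripper_width"],s["wrist_force"])
q=cams.capture("scene")
a=p["pixels"][:,:,::-1];b=cv2.resize(q["pixels"][190:290,150:290,::-1],None,fx=3.84,fy=3.84)
cv2.imwrite("pics/w6.png",cv2.resize(np.hstack([a,b]),None,fx=.76,fy=.76))
E
```

```text
[459.21937664  80.82698205 128.33081761] 0.7044286646919701 [ 0.20800513  0.13962223 -1.5075591 ]
```

View pics/w6.png

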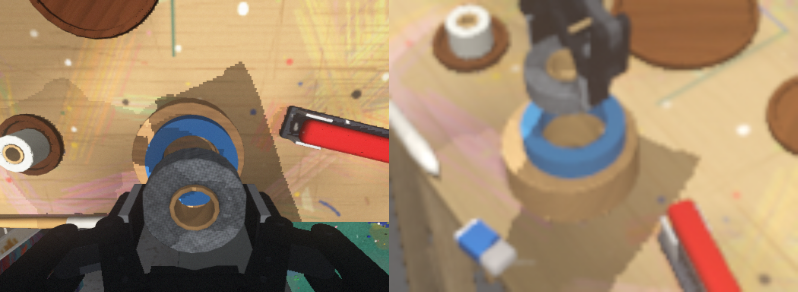

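Emit:
move_arm(moves="0 0 0 0.95 0.38 0 0; 0 0 0 0.95 0.38 0 0; 0 0 0 0.95 0.38 0 0; 0 0 0 0.95 0.38 0 0; 0 0 0 0.95 0.38 0 0")

```text
clock: 10.6
tcp_pos: [649.8, 4.0, 126.3]
orientation: [0.0, 1.0, -0.0, -0.001]
wrist_force: [-0.2, 0.6, 1.1]
gripper_width: 0.705
```

Emit:
move_arm(moves="0 0 0 0 0 0.4 0; 0 0 0 0 0 0.9 0; 0 0 0 0 0 0.8 0; 0 0 0 0 0 0 0; 0 0 0 0 0 0 0")

```text
clock: 11.1
tcp_pos: [648.3, 5.4, 43.6]
orientation: [-0.0, 1.0, 0.0, -0.001]
wrist_force: [0.7, 0.1, -0.1]
gripper_width: 0.703
```

Emit:
move_arm(moves="0 0 0 0 0.03 0.3 0; 0 0 0 0 0 0.13 0; 0 0 0 0 0 0 0; 0 0 0 0 0 0 0; 0 0 0 0 0 0 0")

```text
clock: 11.6
tcp_pos: [649.0, 3.7, 27.1]
orientation: [0.0, 1.0, -0.0, 0.0]
wrist_force: [-0.3, -0.3, 0.1]
gripper_width: 0.701
```

Emit:
move_arm(moves="0 0 0 0 0 0 0.9; 0 0 0 0 0 0 0.9; 0 0 0 0 0 0 0.9; 0 0 0 0 0 0 0.9; 0 0 0 0 0 -0.3 1")

```text
clock: 12.1
tcp_pos: [647.8, 3.6, 37.6]
orientation: [0.0, 1.0, -0.0, -0.001]
wrist_force: [-0.4, -0.4, -0.3]
gripper_width: 0.997
```

Emit:
move_arm(moves="0 0 0 0 0 -0.8 1; 0 0 0 0 0 -1 1; 0 0 0 0 0 -1 1; 0 0 0 0 0 0 0.5; 0 0 0 0 0 0 0.5")

```text
clock: 12.6
tcp_pos: [649.5, 3.8, 152.5]
orientation: [0.0, 1.0, -0.0, 0.001]
wrist_force: [-0.5, -0.0, -1.2]
gripper_width: 0.692
```

```bash
python3 - <<'E'
from h import *
from bench import status,cams
s=status.read_state();p=cams.capture("wrist");
print(s["tcp_pos"],s["gripper_width"],s["wrist_force"])
cv2.imwrite("pics/w7.png",p["pixels"][:,:,::-1])
E
```

```text
[649.47716389   3.80743099 152.514935  ] 0.6919010515194332 [-0.54240041 -0.02712489 -1.15615275]
```

View pics/w7.png

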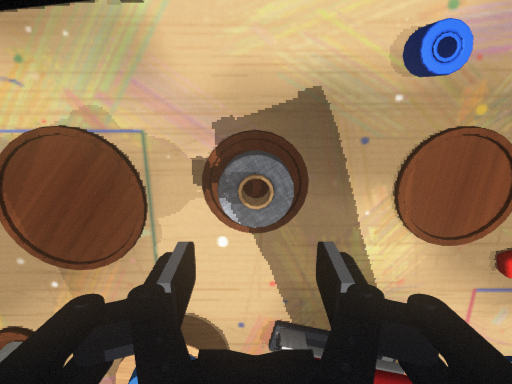

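Emit:
move_arm(moves="0 0 0 -0.95 -0.24 0 0.5; 0 0 0 -0.95 -0.24 0 0.5; 0 0 0 -0.95 -0.24 0 0.5; 0 0 0 -0.95 -0.24 0 0.5; 0 0 0 -0.98 -0.24 0 0.5")

```text
clock: 13.15
tcp_pos: [455.4, 51.9, 149.3]
orientation: [-0.0, 1.0, -0.0, -0.001]
wrist_force: [-0.4, 1.3, 1.2]
gripper_width: 0.502
```

Emit:
move_arm(moves="0 0 0 0 0 0.5 0.5; 0 0 0 0 0 0.5 0.5; 0 0 0 0 0 0 0.5; 0 0 0 0 0 0 0.5; 0 0 0 0 0 0 0.5")

```text
clock: 13.65
tcp_pos: [458.1, 52.0, 111.2]
orientation: [-0.0, 1.0, -0.0, 0.0]
wrist_force: [0.7, -0.1, -0.8]
gripper_width: 0.496
```

```bash
python3 - <<'E'
from fit import *
from bench import status,cams
s=status.read_state();p=cams.capture("wrist");P=wcam(p,s)
print(s["tcp_pos"],s["gripper_width"],s["q"].round(2))
im=np.ascontiguousarray(p["pixels"][:,:,::-1])
a=np.linspace(0,2*np.pi,73)
for x,y,r,z,c in((458,83,40,59,(0,0,255)),(458,83,25,59,(0,0,255)),(458,83,53,40,(0,255,0))):
    cv2.polylines(im,[np.int32([pix(P,(x+r*np.cos(b),y+r*np.sin(b),z)) for b in a])],1,c,1)
cv2.imwrite("pics/w8.png",im)
q=cams.capture("top");H=cv2.cvtColor(q["pixels"],cv2.COLOR_RGB2HSV).astype(int)
E
```

```text
[458.05328965  52.00226335 111.19424482] 0.4964995338212703 [ 0.62  0.21 -0.89  2.    0.19  1.02 -1.93]
```

View pics/w8.png

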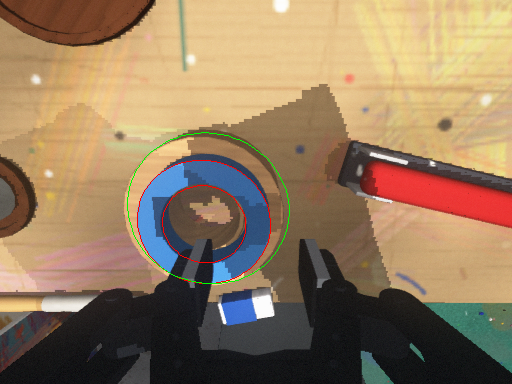

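Emit:
move_arm(moves="0 0 0 0 0 0.6 0.5; 0 0 0 0 0 0.53 0.5; 0 0 0 0 0 0 0.5; 0 0 0 0 0 0 0.5; 0 0 0 0 0 0 0.5")

```text
clock: 14.25
tcp_pos: [458.5, 52.0, 66.7]
orientation: [-0.0, 1.0, -0.0, 0.001]
wrist_force: [0.3, 0.4, -0.4]
gripper_width: 0.503
```

Emit:
move_arm(moves="0 0 0 0 0 0 0; 0 0 0 0 0 0 0; 0 0 0 0 0 0 0; 0 0 0 0 0 0 0; 0 0 0 0 0 0 0")

```text
clock: 14.75
tcp_pos: [458.5, 51.7, 66.5]
orientation: [0.0, 1.0, -0.0, 0.001]
wrist_force: [-0.5, -1.1, 6.1]
gripper_width: 0.166
```

Emit:
move_arm(moves="0 0 0 0 0 -0.2 0; 0 0 0 0 0 -0.5 0; 0 0 0 0 0 -0.8 0; 0 0 0 0 0 0 0; 0 0 0 0 0 0 0")

```text
clock: 15.25
tcp_pos: [458.0, 51.5, 126.2]
orientation: [0.0, 1.0, -0.0, 0.001]
wrist_force: [-0.3, -0.1, -2.5]
gripper_width: 0.168
```

```bash
python3 - <<'E'
from h import *
from bench import status,cams
s=status.read_state();p=cams.capture("wrist");
print(s["tcp_pos"],s["gripper_width"],s["wrist_force"])
q=cams.capture("scene")
a=p["pixels"][:,:,::-1];b=cv2.resize(q["pixels"][180:280,150:290,::-1],None,fx=3.84,fy=3.84)
cv2.imwrite("pics/w9.png",cv2.resize(np.hstack([a,b]),None,fx=.76,fy=.76))
E
```

```text
[458.04028795  51.53834871 126.15898704] 0.16817035773037609 [-0.27888019 -0.13210129 -2.45937043]
```

View pics/w9.png

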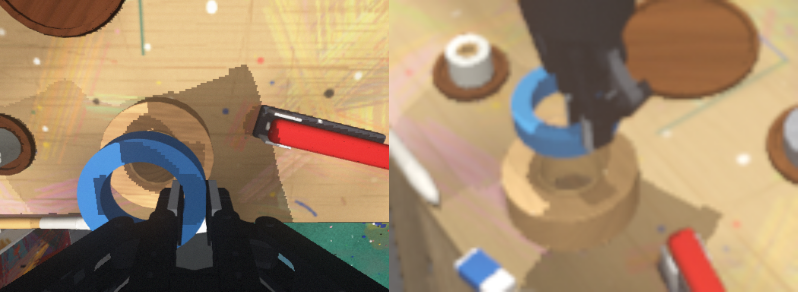

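Emit:
move_arm(moves="0 0 0 0.47 0.65 0 0; 0 0 0 0.47 0.65 0 0; 0 0 0 0.47 0.65 0 0; 0 0 0 0.47 0.65 0 0; 0 0 0 0.47 0.65 0 0")

```text
clock: 15.85
tcp_pos: [551.6, -79.3, 124.2]
orientation: [-0.0, 1.0, -0.0, -0.001]
wrist_force: [0.7, 1.1, -0.3]
gripper_width: 0.166
```

Emit:
move_arm(moves="0 0 0 0.47 0.65 0 0; 0 0 0 0.47 0.65 0 0; 0 0 0 0.47 0.65 0 0; 0 0 0 0.47 0.65 0 0; 0 0 0 0.43 0.65 0 0")

```text
clock: 16.35
tcp_pos: [644.1, -209.1, 123.7]
orientation: [-0.0, 1.0, 0.0, -0.001]
wrist_force: [0.4, -0.3, 0.0]
gripper_width: 0.168
```

Emit:
move_arm(moves="0 0 0 0 0 0.5 0; 0 0 0 0 0 0.8 0; 0 0 0 0 0 0.4 0; 0 0 0 0 0 0 0; 0 0 0 0 0 0 0")

```text
clock: 16.85
tcp_pos: [644.2, -207.9, 57.8]
orientation: [-0.0, 1.0, 0.0, -0.0]
wrist_force: [0.1, 0.1, -0.4]
gripper_width: 0.164
```

```bash
python3 - <<'E'
from fit import *
from bench import status,cams
s=status.read_state();p=cams.capture("wrist");P=wcam(p,s)
print(s["tcp_pos"],s["gripper_width"],s["wrist_force"])
im=np.ascontiguousarray(p["pixels"][:,:,::-1]);a=np.linspace(0,2*np.pi,73)
cx,cy=s["tcp_pos"][0],s["tcp_pos"][1]+31.4;zt=s["tcp_pos"][2]-66.5+59
for x,y,r,z,c in((cx,cy,40,zt,(0,0,255)),(cx,cy,25,zt,(0,0,255)),(644.5,-177.5,55,9,(0,255,0))):
    cv2.polylines(im,[np.int32([pix(P,(x+r*np.cos(b),y+r*np.sin(b),z)) for b in a])],1,c,1)
cv2.imwrite("pics/w10.png",im)
E
```

```text
[ 644.17454047 -207.92026438   57.79181885] 0.16435535411707747 [ 0.08198174  0.11955105 -0.38859236]
```

View pics/w10.png

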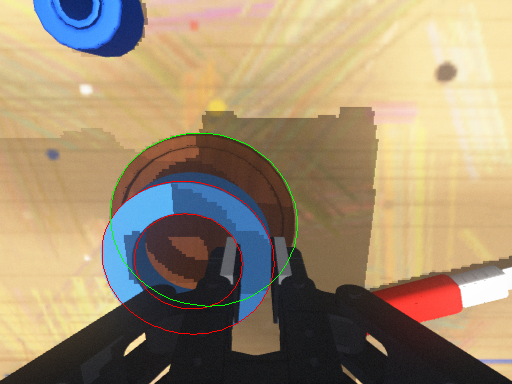

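Emit:
move_arm(moves="0 0 0 0 0.03 0.35 0; 0 0 0 0 0 0.2 0; 0 0 0 0 0 0.1 0; 0 0 0 0 0 0 0; 0 0 0 0 0 0 0")

```text
clock: 17.4
tcp_pos: [644.1, -209.5, 31.4]
orientation: [0.0, 1.0, -0.0, 0.0]
wrist_force: [-0.3, 0.0, -0.9]
gripper_width: 0.164
```

```bash
python3 -c "
from bench import status
s=status.read_state();print(s['tcp_pos'],s['wrist_force'])"
```

```text
[ 644.07022716 -209.45657765   31.43475514] [-0.33520613  0.04784404 -0.93248962]
```

Emit:
move_arm(moves="0 0 0 0 0 0.02 0; 0 0 0 0 0 0 0.48; 0 0 0 0 0 0 0.48; 0 0 0 0 0 0 0.48; 0 0 0 0 0 0 0.48")

```text
clock: 17.9
tcp_pos: [644.1, -209.5, 30.8]
orientation: [0.0, 1.0, -0.0, 0.0]
wrist_force: [0.3, 0.2, 0.4]
gripper_width: 0.48
```

Emit:
move_arm(moves="0 0 0 0 0 -0.3 0.48; 0 0 0 0 0 -0.7 0.5; 0 0 0 0 0 -1 0.5; 0 0 0 0 0 -1 0.5; 0 0 0 0 0 0 0.5")

```text
clock: 18.4
tcp_pos: [647.1, -209.6, 158.4]
orientation: [0.001, 1.0, -0.0, 0.005]
wrist_force: [1.1, 0.0, -0.7]
gripper_width: 0.498
```

```bash
python3 - <<'E'
from fit import *
from bench import status,cams
s=status.read_state();p=cams.capture("wrist");P=wcam(p,s)
print(s["tcp_pos"],s["gripper_width"],s["wrist_force"])
im=np.ascontiguousarray(p["pixels"][:,:,::-1]);a=np.linspace(0,2*np.pi,73)
for x,y,r,z,c in((644.5,-177.5,40,23,(0,0,255)),(644.5,-177.5,55,9,(0,255,0))):
    cv2.polylines(im,[np.int32([pix(P,(x+r*np.cos(b),y+r*np.sin(b),z)) for b in a])],1,c,1)
cv2.imwrite("pics/w11.png",im)
E
```

```text
[ 647.07707951 -209.57490376  158.38728894] 0.49776328526977065 [ 1.05606860e+00  5.82814709e-04 -6.97510479e-01]
```

View pics/w11.png

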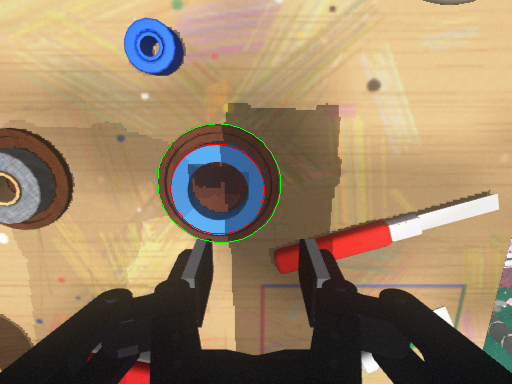

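```bash
python3 - <<'E'
from h import *
p=dict(np.load("top0.npz"))
# stapler corners in top view (crop coords /2.8 + offset)
for uv in((540,360),(552,328),(540,345),(684,380),(672,388)):
    u=np.array(uv)/2.8+[100,120]
    print(uv,[ray(p["intrinsics"],p["R"],p["t"],u,z).round(0)[:2] for z in(0,48)])
M=dict(mount=np.array([[0.001,-0.954,-0.3,76.394],[1,0.001,-0.001,-0.065],[0.001,-0.3,0.954,-123.961],[0,0,0,1]]),intrinsics=np.array([[317.7,0,255.3],[0,317.7,192.4],[0,0,1]]))
s=dict(tcp_pos=np.array([459,85.7,97.8]),orientation=np.array([0,1,0,0]))
for uv in((391,195),(395,180),(406,146)): print(uv,wr(M,s,uv,0),wr(M,s,uv,30))
E
```

```text
(540, 360) [array([467., -14.]), array([465.,  -8.])]
(552, 328) [array([499., -27.]), array([495., -20.])]
(540, 345) [array([482., -14.]), array([479.,  -8.])]
(684, 380) [array([ 447., -156.]), array([ 446., -144.])]
(672, 388) [array([ 439., -144.]), array([ 438., -132.])]
(391, 195) [463.8 -13.5   0. ] [ 4.735e+02 -1.000e-01  3.000e+01]
(395, 180) [475.2 -14.9   0. ] [483.3  -1.3  30. ]
(406, 146) [499.8 -19.4   0. ] [504.6  -5.1  30. ]
```

Emit:
move_arm(moves="0 0 0 -0.5 -0.6 0 0.5; 0 0 0 -0.5 -0.65 0 0.5; 0 0 0 -0.5 -0.65 0 0.5; 0 0 0 -0.5 -0.65 0 0.5; 0 0 0 -0.47 -0.65 0 0.5")

```text
clock: 18.95
tcp_pos: [543.8, -80.5, 150.1]
orientation: [0.0, 1.0, -0.0, -0.001]
wrist_force: [1.3, 0.7, 1.2]
gripper_width: 0.504
```

Emit:
move_arm(moves="0 0 0 -0.47 -0.65 0 0.5; 0 0 0 -0.47 -0.65 0 0.5; 0 0 0 -0.47 -0.65 0 0.5; 0 0 0 -0.47 -0.65 0 0.5; 0 0 0 -0.38 -0.6 0 0.5")

```text
clock: 19.45
tcp_pos: [453.4, 47.6, 150.3]
orientation: [0.0, 1.0, 0.0, -0.0]
wrist_force: [1.0, 0.3, 0.6]
gripper_width: 0.504
```

Emit:
move_arm(moves="0 0 0 0 0 0.6 0.5; 0 0 0 0 0 0.8 0.5; 0 0 0 0 0 0 0.5; 0 0 0 0 0 0 0.5; 0 0 0 0 0 0 0.5")

```text
clock: 19.95
tcp_pos: [455.6, 46.7, 95.9]
orientation: [-0.0, 1.0, -0.0, 0.001]
wrist_force: [0.5, 0.8, 0.4]
gripper_width: 0.5
```

```bash
python3 - <<'E'
from fit import *
from bench import status,cams
s=status.read_state();p=cams.capture("wrist");P=wcam(p,s)
print(s["tcp_pos"],s["gripper_width"],s["q"].round(2))
im=np.ascontiguousarray(p["pixels"][:,:,::-1]);a=np.linspace(0,2*np.pi,73)
for x,y,r,z,c in((458,84,53,40,(0,0,255)),(458,84,24,40,(0,0,255))):
    cv2.polylines(im,[np.int32([pix(P,(x+r*np.cos(b),y+r*np.sin(b),z)) for b in a])],1,c,1)
t=s["tcp_pos"]
cv2.polylines(im,[np.int32([pix(P,(t[0]+u,t[1]-21-v,40)) for u,v in((-12,0),(12,0),(12,15),(-12,15))])],1,(0,255,0),1)
cv2.imwrite("pics/w12.png",im)
E
```

```text
[455.62559348  46.67254441  95.92687737] 0.49971867686640925 [ 0.64  0.23 -0.9   2.02  0.21  0.98 -1.94]
```

View pics/w12.png

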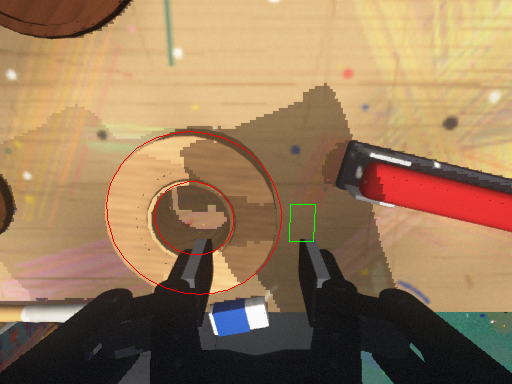

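Emit:
move_arm(moves="0 0 0 0.06 -0.02 0.3 0.5; 0 0 0 0 0 0.3 0.5; 0 0 0 0 0 0 0.5; 0 0 0 0 0 0 0.5; 0 0 0 0 0 0 0.5")

```text
clock: 20.5
tcp_pos: [457.4, 47.5, 70.8]
orientation: [-0.0, 1.0, 0.0, 0.0]
wrist_force: [0.3, 0.1, -0.0]
gripper_width: 0.499
```

Emit:
move_arm(moves="0 0 0 0 0 0.2 0.5; 0 0 0 0 0 0.3 0.5; 0 0 0 0 0 0.3 0.5; 0 0 0 0 0 0.1 0.5; 0 0 0 0 0 0 0.5")

```text
clock: 21.0
tcp_pos: [456.6, 47.5, 33.7]
orientation: [-0.0, 1.0, 0.0, -0.001]
wrist_force: [-0.1, 0.7, -0.2]
gripper_width: 0.496
```

Emit:
move_arm(moves="0 0 0 0 0 0 0; 0 0 0 0 0 0 0; 0 0 0 0 0 0 0; 0 0 0 0 0 0 0; 0 0 0 0 0 0 0")

```text
clock: 21.5
tcp_pos: [457.6, 47.4, 35.0]
orientation: [0.0, 1.0, -0.0, 0.0]
wrist_force: [0.6, 0.6, 2.2]
gripper_width: 0.328
```

Emit:
move_arm(moves="0 0 0 0 0 -0.2 0; 0 0 0 0 0 -0.5 0; 0 0 0 0 0 -0.6 0; 0 0 0 0 0 0 0; 0 0 0 0 0 0 0")

```text
clock: 22.0
tcp_pos: [457.3, 47.0, 86.8]
orientation: [0.0, 1.0, -0.0, 0.0]
wrist_force: [0.5, -0.1, -2.0]
gripper_width: 0.325
```

```bash
python3 - <<'E'
from fit import *
from bench import status,cams
s=status.read_state();p=cams.capture("wrist");P=wcam(p,s)
print(s["tcp_pos"],s["gripper_width"],s["wrist_force"],s["torque"])
im=np.ascontiguousarray(p["pixels"][:,:,::-1]);a=np.linspace(0,2*np.pi,73)
x,y,z=s["tcp_pos"];y+=37.3;z+=40-33.7
for r in(53,24): cv2.polylines(im,[np.int32([pix(P,(x+r*np.cos(b),y+r*np.sin(b),z)) for b in a])],1,(0,0,255),1)
q=cams.capture("scene");b=cv2.resize(q["pixels"][190:290,150:290,::-1],None,fx=3.84,fy=3.84)
cv2.imwrite("pics/w13.png",cv2.resize(np.hstack([im,b]),None,fx=.76,fy=.76))
E
```

```text
[457.29090686  46.95835431  86.79281744] 0.32518096962258686 [ 0.50824785 -0.14020151 -2.04619383] [-0.12833496 -0.02076842  0.04358052]
```

View pics/w13.png

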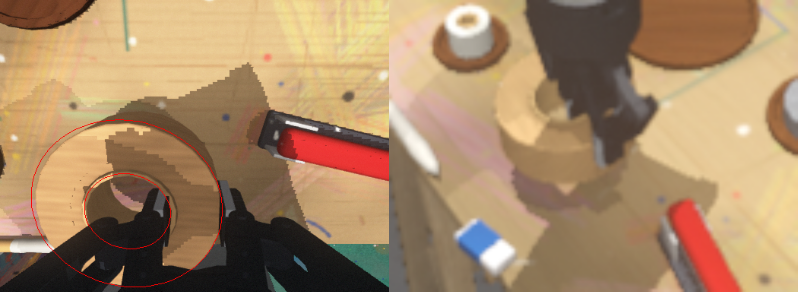

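Emit:
move_arm(moves="0 0 0 0.8 -0.43 0 0; 0 0 0 0.9 -0.43 0 0; 0 0 0 0.9 -0.43 0 0; 0 0 0 0.9 -0.43 0 0; 0 0 0 0.84 -0.43 0 0")

```text
clock: 22.6
tcp_pos: [631.7, 133.7, 84.6]
orientation: [0.0, 1.0, -0.0, -0.001]
wrist_force: [0.1, 0.2, -1.7]
gripper_width: 0.327
```

Emit:
move_arm(moves="0 0 0 0 0 0.2 0; 0 0 0 0 0 0.3 0; 0 0 0 0 0 0 0; 0 0 0 0 0 0 0; 0 0 0 0 0 0 0")

```text
clock: 23.1
tcp_pos: [630.7, 132.7, 67.0]
orientation: [0.0, 1.0, -0.0, 0.0]
wrist_force: [0.3, -0.7, -2.1]
gripper_width: 0.332
```

```bash
python3 - <<'E'
from fit import *
from bench import status,cams
s=status.read_state();p=cams.capture("wrist");P=wcam(p,s)
print(s["tcp_pos"],s["gripper_width"],s["wrist_force"])
im=np.ascontiguousarray(p["pixels"][:,:,::-1]);a=np.linspace(0,2*np.pi,73)
x,y,z=s["tcp_pos"];y+=37.5;z+=40-34.8
for x,y,z,r in((x,y,z,53),(x,y,z,24),(631,171,9,68)): cv2.polylines(im,[np.int32([pix(P,(x+r*np.cos(b),y+r*np.sin(b),z)) for b in a])],1,(0,0,255) if r<60 else (0,255,0),1)
cv2.imwrite("pics/w14.png",im)
E
```

```text
[630.70411658 132.70504795  67.04289236] 0.33211329314515436 [ 0.31300243 -0.67959707 -2.07297585]
```

View pics/w14.png

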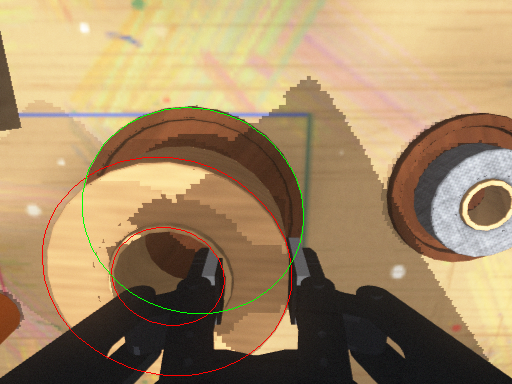

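Emit:
move_arm(moves="0 0 0 0.02 0 0.3 0; 0 0 0 0 0 0.2 0; 0 0 0 0 0 0.12 0; 0 0 0 0 0 0.04 0; 0 0 0 0 0 0 0")

```text
clock: 23.65
tcp_pos: [631.5, 133.4, 39.9]
orientation: [0.0, 1.0, -0.0, -0.0]
wrist_force: [-0.5, -0.4, -2.5]
gripper_width: 0.33
```

```bash
python3 -c "
from bench import status
s=status.read_state();print(s['tcp_pos'],s['wrist_force'])"
```

```text
[631.53183037 133.40930055  39.92769959] [-0.54758656 -0.42841785 -2.49311817]
```

Emit:
move_arm(moves="0 0 0 0 0 0.03 0; 0 0 0 0 0 0 0; 0 0 0 0 0 0.02 0; 0 0 0 0 0 0 0; 0 0 0 0 0 0 0")

```text
clock: 24.15
tcp_pos: [632.0, 133.4, 39.1]
orientation: [0.0, 1.0, -0.0, 0.0]
wrist_force: [-3.3, -2.0, 5.9]
gripper_width: 0.328
```

Emit:
move_arm(moves="0 0 0 0 0 0 0.5; 0 0 0 0 0 0 0.5; 0 0 0 0 0 0 0.5; 0 0 0 0 0 0 0.5; 0 0 0 0 0 -0.2 0.5")

```text
clock: 24.65
tcp_pos: [631.1, 133.1, 45.5]
orientation: [0.0, 1.0, -0.0, -0.001]
wrist_force: [0.8, -0.3, -0.3]
gripper_width: 0.5
```

Emit:
move_arm(moves="0 0 0 0 0 -0.6 0.5; 0 0 0 0 0 -1 0.5; 0 0 0 0 0 -1 0.5; 0 0 0 0 0 -1 0.5; 0 0 0 -0.5 0.7 -0.3 0.5")

```text
clock: 25.15
tcp_pos: [613.3, 110.1, 207.7]
orientation: [-0.002, 1.0, 0.003, 0.003]
wrist_force: [0.5, -2.0, -0.1]
gripper_width: 0.5
```

Emit:
move_arm(moves="0 0 0 -0.6 1 0 0.5; 0 0 0 -0.6 1 0 0.5; 0 0 0 -0.6 1 0 0.5; 0 0 0 -0.6 1 0 0.5; 0 0 0 0 0 0 0.5")

```text
clock: 25.65
tcp_pos: [513.2, -61.5, 202.5]
orientation: [0.002, 1.0, -0.005, -0.001]
wrist_force: [-0.4, 0.5, -0.2]
gripper_width: 0.497
```

```bash
python3 - <<'E'
from fit import *
from bench import status,cams
s=status.read_state();print(s["tcp_pos"],s["wrist_force"])
p=cams.capture("top");im=np.ascontiguousarray(p["pixels"][:,:,::-1]);S=4
im=cv2.resize(im,None,fx=S,fy=S,interpolation=cv2.INTER_CUBIC);a=np.linspace(0,2*np.pi,73)
for x,y,r,h in((631,171,53,44),(644.5,-177,40,23),(649,4,32,26),(459,255.5,19,34)):
    cv2.polylines(im,[np.int32([(np.array(pix(p,(x+r*np.cos(b),y+r*np.sin(b),h)))+.5)*S for b in a])],1,(0,0,255),1)
q=cams.capture("scene")["pixels"][:,:,::-1]
A=im[150*S:280*S,170*S:370*S];B=cv2.resize(q[160:310,150:390],(800,500))
A=cv2.resize(A,(615,400))
cv2.imwrite("pics/f1.png",A);cv2.imwrite("pics/f2.png",B)
E
```

```text
[513.24326404 -61.4942203  202.47715325] [-0.44491124  0.47488324 -0.21672362]
```

```bash
python3 - <<'E'
from fit import *
from bench import status,cams
s=status.read_state();print(s["tcp_pos"],s["wrist_force"])
for n in("top","scene"):
  p=cams.capture(n);H=cv2.cvtColor(p["pixels"],cv2.COLOR_RGB2HSV).astype(int);h,sa,v=H[...,0],H[...,1],H[...,2]
  for k,x,y,r,hh,ro in(("huge",631,171,53,40,61),("large",644.5,-177.5,40,19,48),("medium",649,4,32,22,40),("small",459,255.5,19,30,27)):
    roi=rend(p,x,y,ro,4,9 if n=="top" else 30)>.5
    roi|=rend(p,x,y,r+4,4,4+hh)>.5
    brown=(h<20)&(sa>90)&(v<(135 if n=="top" else 175))
    m=comp(cv2.morphologyEx((roi&~brown).astype(np.uint8),cv2.MORPH_OPEN,np.ones((2,2))),pix(p,(x,y,4+hh)))
    print(n,k,m.sum(),fit(p,m,x,y,r,4,4+hh) if m.sum()>40 else "")
  for t in("stapler","red_bowl","roll_huge","tray_huge"): print(t,[(np.round(d["extent"]).tolist(),round(d["confidence"],2)) for d in cams.look_for(p,t)[:2]])
E
```

```text
[515.47250602 -55.8016316  203.04890444] [0.31324329 1.11811294 0.092029  ]
top huge 1158.0 (array([629.1, 168.9]), np.float64(0.08))
top large 874.0 (array([ 636.2, -180.6]), np.float64(0.2))
top medium 443.0 (array([644.8,   1.6]), np.float64(0.04))
top small 191.0 (array([456.5, 252.9]), np.float64(0.08))
stapler [([292.0, 236.0, 39.0, 24.0], 0.82)]
red_bowl [([112.0, 219.0, 37.0, 38.0], 0.63)]
roll_huge []
tray_huge [([203.0, 169.0, 48.0, 44.0], 0.77)]
scene huge 1169.0 (array([637.7, 170.9]), np.float64(0.28))
scene large 1371.0 (array([ 644.2, -181.8]), np.float64(0.16))
scene medium 741.0 (array([650.6,   2.9]), np.float64(0.22))
scene small 312.0 (array([461.2, 253.3]), np.float64(0.18))
stapler [([241.0, 259.0, 39.0, 62.0], 0.88)]
red_bowl [([139.0, 138.0, 34.0, 33.0], 0.9), ([247.0, 256.0, 35.0, 66.0], 0.47)]
roll_huge [([232.0, 170.0, 26.0, 40.0], 0.93)]
tray_huge [([226.0, 184.0, 48.0, 30.0], 0.63)]
```

Emit:
move_arm(moves="0 0 0 0 0 0 0.5; 0 0 0 0 0 0 0.5; 0 0 0 0 0 0 0.5; 0 0 0 0 0 0 0.5; 0 0 0 0 0 0 0.5")

```text
clock: 26.75
tcp_pos: [515.7, -54.7, 202.3]
orientation: [0.0, 1.0, -0.0, 0.0]
wrist_force: [-0.0, -0.3, -0.1]
gripper_width: 0.501
```

```bash
python3 -c "
from bench import bot
print(bot.job_done())"
```

```text
the job is handed in; nothing more can be done
None
```

I took the pile apart from the top down, laid each roll in the tray of its own size, and handed the job in at about 27 s. I gripped the small and medium rolls from outside, and the large and huge rolls by their wall with one finger in the core.

**Small, medium and large rolls:** wrist pictures after each release showed them flat inside their trays.

**Huge roll:** I had used up the picture limit, so its final placing is checked by numbers only. About 6 N of contact was felt on lowering it. The top-camera fit puts it about 3 mm from the tray centre, and the scene-camera fit about 7 mm, but that second fit was poor. I could not confirm by eye that it lies flat.

**Final fits:** the cameras differ by a few mm. The worst is the large roll: the top fit gives about 9 mm off centre with part of the view probably blocked by the arm, while the scene fit gives about 4 mm. The earlier wrist overlay showed the large roll centred.

**Stapler and bowl:** the detector found both about where they were at the start. The one clear change was the stapler's box in the top view, 39 instead of 48 pixels wide; I think the arm was hiding part of it. The robot was clear of everything at hand-in.

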